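# Chuck a turning blank in the bench lathe

## Task

Load the squared blank into the lathe chuck: slide its round tenon between the open jaws until the shoulder meets them, and let go of it. Then take the chuck key from the wooden key block, fit it fully into the square socket on top of the chuck and turn it clockwise until the jaws hold the blank firm and straight. Never leave a key in a chuck: stand it back, fully down, in its hole in the block, leaving the other tools and things where they are.

Things in the scene. Friction and masses are not known exactly. Their poses are not given: they have to be found in the camera images.
- lathe: green bench wood lathe, 740 mm long, on the bench. Origin on the bench under the spindle axis; z up; +y along the spindle to the headstock (118 wide, from y 92 to 292, top at z 223). Spindle axis at z 160. Two bed ways, 110 wide in all, top at z 60. A tool rest lies crosswise from y -163 to -144, x -45 to 65, top z 161; the tailstock's point is at y -193, its body 60 to 88 wide, top z 195.
- chuck_mouth (a point): centre of the chuck's mouth: on the spindle axis, in the plane of the jaws' front ends (lathe y -6). Axes as the lathe's: +y goes straight into the chuck. Four steel jaws, 36 mm long, 20 wide, 11 thick, stand diagonally round it (45 degrees off upright), flat faces inwards; behind them the 82 mm chuck body.
- pinion (a joint): turn of the chuck's key socket, rad, growing clockwise seen from above. At reading q all jaw faces stand 17.52 - 1.2 q mm off the axis, so at first (q 0.2 to 0.6) 0.8 to 1.3 mm clear of a centred tenon. They meet it at about 1.27 and straighten it; turn on to about 1.6 for a firm grip. 0.12 N m turns it free, 0.3 to 0.4 N m when firm. It stays where left, but may spring back 0.25 rad at most.
- pinion_mouth (a point): centre of the mouth of the square key socket, in the top of the chuck, 54 mm behind the jaw fronts and 200 mm above the bench. z up; x and y lie along the square's sides and turn with it. Socket 12.0 mm square, 14 mm deep, in a round steel head 21 mm across.
- blank: pale wooden blank: 46 mm square, 64 long, with a round tenon of 32 mm diameter and 33 long (last 3.5 mm tapered to 26) on one end. Lies on a flat. Origin on its axis at the shoulder; +y towards the tenon's end. About 0.11 kg. Released in the open jaws it sags up to 0.2 rad, tail down, and may creep out 5 mm; that is in order.
- chuck_key: T-handled chuck key of dark steel, 0.16 kg, 78 mm tall, standing in the key block: a flat-sided cross bar 90 long (along its x), 12 wide, 12 high, on a round shank of 15 mm, ending in a square of 11 mm, 17 long (tip tapered to 8), sides along x and y. Its bar is thicker, longer and lower than the socket wrench's. Origin at the tip; z up the shank. Of the three tools it can stand in any hole.
- key_tip (a point): end face centre of the key's square tip; axes as chuck_key's
- key_bar (a point): centre of the key's cross bar, 72 mm above the tip; the place to grip it; axes as chuck_key's
- key_block: fixed block of pale plywood, 56 (x) by 180 (y) by 52 mm high, with three round upright holes in a row along y, one tool in each. Origin under its centre
- hole0 (a point): mouth of the block's hole at y -55 mm, on its top. Each hole: 17 mm across, 40 mm deep; z up
- hole1 (a point): mouth of the block's middle hole, on its top; z up
- hole2 (a point): mouth of the block's hole at y +55 mm, on its top; z up
- socket_wrench: bystander in the block: bright T-handled wrench, 92 mm tall, round shank 14 mm, thin round cross bar 80 long and 8 thick along its x. Origin at its foot
- knockout_bar: bystander in the block: round steel bar of 14 mm, 100 mm tall with a 21 mm brass head. Origin at its foot
- mould: bystander: carved wooden biscuit mould, a paddle 195 long (x), 70 wide, 22 high. Origin underneath, where handle meets blade
- gouge: bystander: carving gouge lying flat, 250 long (x), 26 high, wooden handle to -x. Origin under the ferrule
- chisel: bystander: carving chisel lying flat, 230 long (x), 26 high, wooden handle to -x. Origin under the ferrule
- offcut: bystander: plain squared offcut without tenon, 46 x 110 (y) x 46 mm. Origin under its centre
- sanding_block: bystander: cork sanding block 110 (x) x 60 x 34 mm. Origin under its centre
- glue: bystander: white glue bottle, 60 mm across, 165 tall. Origin under its centre
- mallet: bystander: round carver's mallet standing on its head, 88 mm across, 215 tall. Origin under its centre
Not all that is in view belongs to the job. What is shaped like the blank but turquoise is not meant.

How it is judged:
By the outcome, as a careful person would: the job done as asked, in the order asked, and still so for the second after the job is handed in, with the robot touching nothing.
It also fails if it takes over 72 s, if anything falls off the work surface, if the arm or the gripper's body presses on something with over 40 N, if the wrist force passes 120 N, or if a joint passes its speed limit or range.

## Robot

A 6-joint arm with a two-finger parallel gripper is mounted at the origin on the work surface. World frame = base frame: x ahead of the robot, y to its left, z up, the work surface at z = 0. Lengths are in m, angles in rad, forces in N, time in s.
With the tool pointing down it reaches from about 0.4 to 0.825 m from the base axis. Payload 7 kg.
Tool frame: the origin (TCP) lies at the very end of the fingers, on their centre line; the grasp point (between the pads) lies 19 mm behind it (arm.grasp_offset is the distance from the TCP to the grasp point, in m); z points along the fingers, y is the line along which they close (so a half turn about z gives the same grasp; the last joint's range is limited). The gripper opens to 88 mm and grips with 3 to 60 N. Pads are 19 mm wide; open, the fingers measure 130 mm over their backs; the gripper's body (78 mm by 193 mm) begins 47 mm behind the grasp point.
Start: joints at [-0.98, 0.359, 0.012, 0, -1.224, -0.288], TCP at [0.201, -0.644, 0.227] pointing down, gripper open.
Joint ranges: [-3.07, 3.07], [-1.43, 2.12], [-1.02, 1.25], [-3.03, 1.67], [-3.05, -0], [-3.03, 3.03]. Speed limits (rad/s): [2.39, 2.39, 3.01, 3.14, 3.14, 3.14].

## Interface

Orientations are given as [roll, pitch, yaw] about the fixed x, y, z axes, in that order (R = Rz(yaw) Ry(pitch) Rx(roll)).
In Python, from station import get_state, cams, arm, nets gives the robot as it stands.
- The arm moves only by the shell command python3 -m creep 'ROWS' [FORCE]. ROWS is a JSON object of lists of equal length, an entry for each row: "translation": the shift along the world's x, y, z in mm, a list of three; "spin": the turn about the world's z in rad; "gripper": the opening, from 0 (shut) to 1 (fully open). In form: {"translation": [[dx, dy, dz], ...], "spin": [spin, ...], "gripper": [gripper, ...]}. A call has 1 to 8 rows; each row shifts and turns the commanded pose from where the row before left it; what a row does not reach is not made up. A row lasts 1/10 s, in which the tool goes at most 50 mm and 8.59 degrees, less where a joint would pass 70% of its speed; a pose out of reach is approached as far as the arm can. A call is refused whole if a number of a shift passes 50 or a number of a turn 0.15, either way. A call with a gripper value outside its range is refused whole. The fingers move at their own pace and stop on an object; FORCE is the grip in N (left out, the last holds). Time passes only in rows, so rows that do not move let the fingers close. It gives the time, the measured TCP pose, the force, the opening and the grip force at its end, in the units of the state.
- get_state(): the state, without advancing time (a new reading comes with each control period).
- cams.grab_frame(name): name is "scene" or "top"; returns a dict with "img" (400x640x3 uint8, red, green, blue), "mtx" (3x3 intrinsics, pixels), "R" (3x3) and "t" (3): a world point X has camera coordinates R X + t. Camera axes: x right, y down, z forward; pixel columns grow to the right and rows downward; lengths in m; the calibration is good to about 2 mm. A picture is of the moment at which its call begins. There is no depth.
- arm.job_done(): hands the job in; it is judged then, once.
Trained networks look in the newest picture that a camera, given by its name, has taken for a name from the list of things; names that differ only in an ending like _2 or _b are one class to them, and where a whole thing is asked for, a point or a joint stands for the part that bears it (a point fixed in the world has none). Each returns a list of dicts, best first, with "confidence" (0 to 1); they miss things now and then, are a little off and sometimes report something else, mostly with a low value. They report only what shows in the picture. A call takes as long as a camera call. They do not tell look-alikes from the thing itself.
- nets.search_frame(camera, label): "centre" ([x, y, z] in m, in world coordinates, good to about 4 mm: the middle of the surface that is visible of it).
- nets.pinpoint(camera, label): "centre" ([x, y, z] in m, in world coordinates, good to about 4 mm: a listed point, or the origin of a listed thing).
The state is a dict: "t": time; "q": joint angles; "qd": joint speeds; "joint_efforts": joint torques, N m; "eef_pos": TCP position; "ee_rot": TCP orientation; "force": force on the tool from outside, world axes, zero at the start; "moment": the same for the moment, N m; "width": finger opening in m; "gripper_force": force on a finger pad.
Only numpy, scipy, OpenCV 4.12 (cv2) and the standard library are available. Lean on these libraries where they do the work, as an engineer would, in place of code of your own. Each camera call takes 0.05 s, during which the arm holds its last target. There are 200 camera calls.

## Working session

There is one attempt and no reset: what is moved stays moved. The work goes in short steps, Python scripts to look and compute and a shell command to move; the robot and the scene stay as the last step left them, time stands still between calls to the robot, and variables do not carry over. Pictures are saved under pics/ and viewed, at most 10 in all, crops included, and the job is handed in when it is done.

```bash
ls; mkdir -p pics; python3 - <<'E'
from station import get_state,cams,arm,nets
import cv2
s=get_state();print(s['t'],s['eef_pos'],s['ee_rot'],s['width'],arm.grasp_offset)
for c in('scene','top'):
    f=cams.grab_frame(c);cv2.imwrite(f'pics/{c}0.png',f['img'][:,:,::-1])
    for l in ['lathe','chuck_mouth','pinion_mouth','blank','chuck_key','key_bar','key_tip','key_block','hole0','hole1','hole2','socket_wrench','knockout_bar','offcut','glue','mallet']:
        print(c,l,[(d['centre'] if isinstance(d['centre'],list) else d['centre'].round(4).tolist(),round(d['confidence'],2)) for d in nets.pinpoint(c,l)[:3]])
E
```

```text
pics
0.0 [ 0.20114334 -0.64383758  0.22561231] [ 3.13995440e+00 -1.15010784e-04 -2.83891869e+00] 0.08736086127614555 0.0188
scene lathe [([0.5947, -0.0265, -0.0012], 0.87)]
scene chuck_mouth [([0.5949, -0.0329, 0.1593], 0.58), ([0.4405, 0.4821, 0.0019], 0.27)]
scene pinion_mouth [([0.5936, 0.017, 0.199], 0.51), ([0.4002, 0.2005, 0.0497], 0.46)]
scene blank [([0.2145, -0.3312, 0.0229], 0.94), ([0.4076, -0.2687, 0.0245], 0.63), ([0.7961, -0.2978, 0.0259], 0.62)]
scene chuck_key []
scene key_bar [([0.4022, 0.1949, 0.0835], 0.53)]
scene key_tip []
scene key_block [([0.3981, 0.2005, 0.0028], 0.77)]
scene hole0 [([0.4044, 0.2014, 0.0492], 0.91), ([0.4436, 0.4834, 0.0017], 0.67), ([0.4155, 0.14, 0.0546], 0.66)]
scene hole1 [([0.4044, 0.2014, 0.0492], 0.91), ([0.4436, 0.4834, 0.0017], 0.67), ([0.4155, 0.14, 0.0546], 0.66)]
scene hole2 [([0.4044, 0.2014, 0.0492], 0.91), ([0.4436, 0.4834, 0.0017], 0.67), ([0.4155, 0.14, 0.0546], 0.66)]
scene socket_wrench [([0.3932, 0.2533, 0.0104], 0.43)]
scene knockout_bar []
scene offcut [([0.3603, -0.4282, -0.0001], 0.59)]
scene glue [([0.4399, 0.4825, 0.0
[... 506 characters left out ...]
)]
top key_block [([0.4009, 0.2002, 0.0038], 0.89)]
top hole0 [([0.3948, 0.2531, 0.0488], 0.8), ([0.4112, 0.1438, 0.0121], 0.73), ([0.4047, 0.1991, 0.0533], 0.67)]
top hole1 [([0.3948, 0.2531, 0.0488], 0.8), ([0.4112, 0.1438, 0.0121], 0.73), ([0.4047, 0.1991, 0.0533], 0.67)]
top hole2 [([0.3948, 0.2531, 0.0488], 0.8), ([0.4112, 0.1438, 0.0121], 0.73), ([0.4047, 0.1991, 0.0533], 0.67)]
top socket_wrench [([0.3965, 0.2525, 0.0131], 0.45)]
top knockout_bar [([0.4118, 0.1434, 0.0102], 0.57)]
top offcut [([0.3613, -0.4275, -0.0019], 0.72), ([0.4018, 0.1993, 0.017], 0.7)]
top glue [([0.4429, 0.4833, -0.0016], 0.67), ([0.4032, 0.1961, -0.0007], 0.53)]
top mallet [([0.4734, -0.4842, -0.0004], 0.63)]
```

View pics/scene0.png

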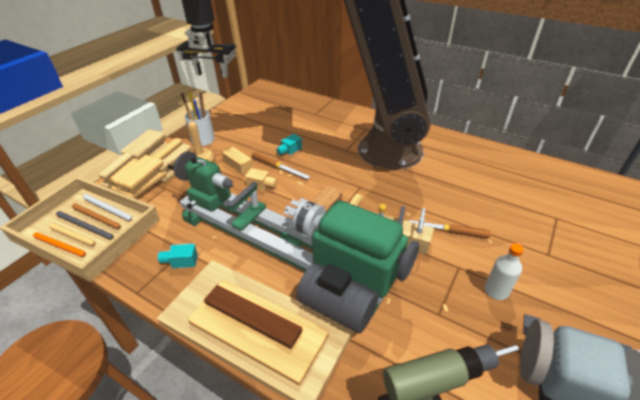

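View pics/top0.png

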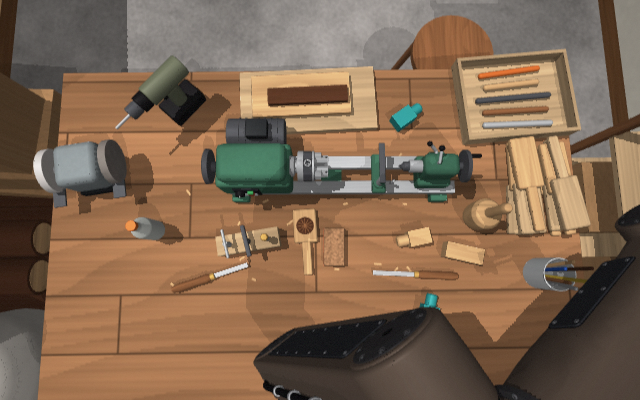

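Scene view: the lathe runs along the middle, with its chuck near (303,215). The pale blank is near (262,178) with its tenon toward the chuck, and the key block is near (418,232). Top view (left is +y, up is +x): blank near (414,238) with the tenon to the left, key bar near (243,240), chuck near (305,166).

```bash
cat > h.py <<'E'
import numpy as np,cv2
from station import get_state,cams,arm,nets
def proj(f,X):
    X=np.atleast_2d(X); c=X@np.array(f['R']).T+np.array(f['t']); p=c@np.array(f['mtx']).T
    return p[:,:2]/p[:,2:]
def unproj(f,uv,z):
    R=np.array(f['R']);t=np.array(f['t']);o=-R.T@t
    uv=np.atleast_2d(uv);d=np.c_[uv,np.ones(len(uv))]@np.linalg.inv(f['mtx']).T@R
    return o+d*((z-o[2])/d[:,2])[:,None]
def crop(f,u,v,w,h,k):
    return cv2.resize(f['img'][v:v+h,u:u+w,::-1],None,fx=k,fy=k,interpolation=cv2.INTER_CUBIC)
E
python3 - <<'E'
from h import *
f=cams.grab_frame('top');g=cams.grab_frame('scene')
print(proj(f,[[.4,-.27,.046],[.41,-.27,.046]]), -np.array(f['R']).T@f['t'], -np.array(g['R']).T@g['t'])
a=np.hstack([crop(f,390,220,50,40,8),crop(f,280,135,50,40,8)])
b=np.hstack([crop(f,210,222,80,36,5)[:180],crop(g,385,200,80,36,5)])
cv2.imwrite('pics/c1.png',np.vstack([a,b]))
E
```

```text
[[408.70955885 240.05817608]
 [408.54973194 236.60099488]] [0.34772677 0.00231045 1.19432687] [1.17551016 0.41550027 0.84888218]
```

View pics/c1.png

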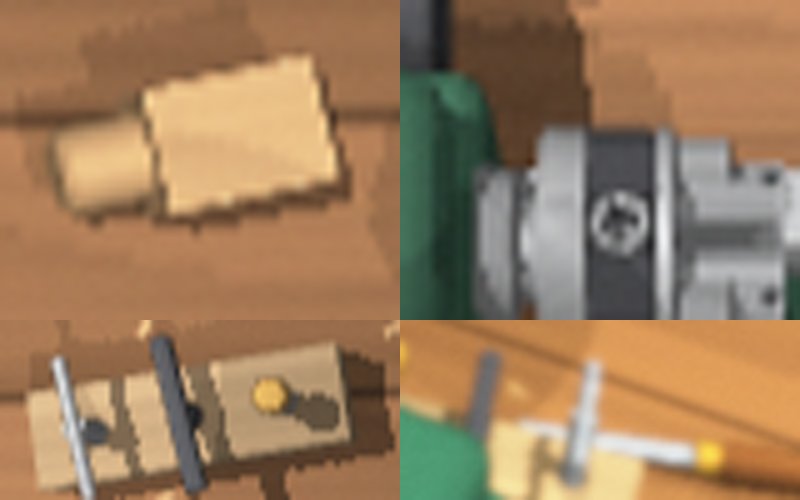

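Crop: the blank's top-face corners are at crop (145,92), (308,55), (340,185), (165,215), with the tenon left. The pinion head is at (620,222) with a dark, rotated square. The key's dark bar runs (162,337)–(196,490) in the block's middle hole, between the wrench and the knockout bar.

```bash
python3 - <<'E'
from h import *
f=cams.grab_frame('top');g=cams.grab_frame('scene')
def px(p,o,k): return (np.array(p,float)+.5)/k-.5+np.array(o)
b=unproj(f,px([(145,92),(308,55),(340,185),(165,215)],(390,220),8),.046)
print('blank corners',b.round(4).tolist(),'lens',np.linalg.norm(b-np.roll(b,-1,0),axis=1).round(4))
c=b.mean(0); d=(b[0]+b[3]-b[1]-b[2])/2; d/=np.linalg.norm(d)
print('centre',c,'axis dir',d,'yaw',np.arctan2(-d[0],d[1]),'shoulder',c+.032*d)
k=unproj(f,px([(162,17),(196,170)],(210,222),5),.09);print('bar',k,np.linalg.norm(k[0]-k[1]),k.mean(0),'dir',np.arctan2(*(k[0]-k[1])[[1,0]]))
B=unproj(f,px([(30,72),(337,23),(352,120),(40,170)],(210,222),5),.052);e=(B[0]+B[3]-B[1]-B[2])
print('block',B.mean(0),'len',np.linalg.norm(B-np.roll(B,-1,0),axis=1),'yaw',np.arctan2(-e[0],e[1]))
p=unproj(f,px((220,222),(280,135),8),.200);print('pinion',p)
for c_,n in((f,'top'),(g,'scene')):print(n,proj(c_,[[.595,-.032,.16],[.596,.018,.2]]))
u,v=proj(g,[.596,.02,.2])[0].astype(int)
a=crop(f,300,155,15,15,26); 
cv2.imwrite('pics/c2.png',np.hstack([a,crop(g,u-25,v-25,50,50,8)[:390,:390]]))
E
```

```text
blank corners [[0.4261, -0.2682, 0.046], [0.4387, -0.3283, 0.046], [0.3915, -0.3374, 0.046], [0.3816, -0.2734, 0.046]] lens [0.0614 0.0481 0.0647 0.0448]
centre [ 0.40946568 -0.30182467  0.046     ] axis dir [-0.17892141  0.98386337  0.        ] yaw 0.17989006347881295 shoulder [ 0.40374019 -0.27034105  0.046     ]
bar [[0.44643274 0.20484693 0.09      ]
 [0.36137444 0.18503565 0.09      ]] 0.08733500181371948 [0.40390359 0.19494129 0.09      ] dir 0.2288343929772712
block [0.40406456 0.19514182 0.052     ] len [0.17841687 0.05657832 0.18010844 0.0564519 ] yaw 0.14487755866418
pinion [[0.59613812 0.01934596 0.2       ]]
top [[326.55473643 166.13008818]
 [307.58584951 162.35835517]]
scene [[290.34351836 210.40297329]
 [306.15496719 205.79792431]]
```

View pics/c2.png

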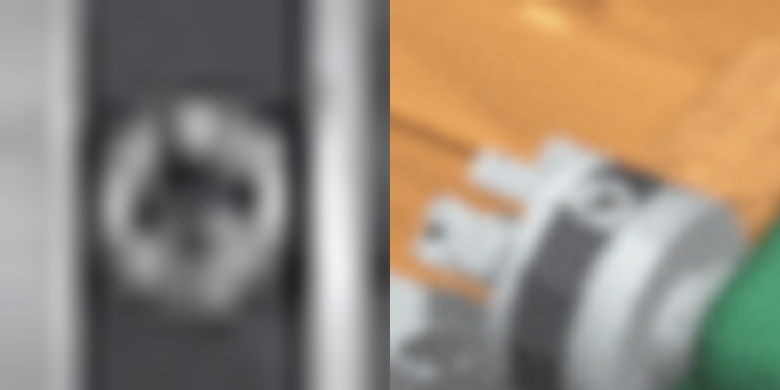

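The socket's square is turned about 24° clockwise, so q is about 0.42. Next I check the lathe's yaw from its bed edges and average the network points.

```bash
python3 - <<'E'
from h import *
for c in('top','scene'):
  A={}
  for i in range(6):
    cams.grab_frame(c)
    for l,z in(('chuck_mouth',[.595,-.032,.16]),('pinion_mouth',[.596,.019,.2]),('lathe',[.595,-.026,0]),('blank',[.404,-.270,.023]),('key_bar',[.404,.195,.084])):
      for d in nets.pinpoint(c,l):
        if np.linalg.norm(np.array(d['centre'])-z)<.02:A.setdefault(l,[]).append(d['centre'])
  for l in A:print(c,l,len(A[l]),np.mean(A[l],0).round(4),np.std(A[l],0).round(4))
f=cams.grab_frame('top')
L=cv2.createLineSegmentDetector().detect(cv2.cvtColor(f['img'],cv2.COLOR_RGB2GRAY))[0][:,0]
for l in L:
  if np.hypot(l[0]-l[2],l[1]-l[3])>28 and 215<min(l[0],l[2]) and max(l[0],l[2])<460 and 140<l[1]<203:
    for z in(.06,.223):
      w=unproj(f,l.reshape(2,2),z);d=w[0]-w[1]
      print(l.round(1),z,w[:,:2].round(4).tolist(),'yaw',np.arctan(-d[0]/d[1]).round(4))
E
```

```text
top pinion_mouth 6 [0.5967 0.0209 0.1994] [0.0011 0.0015 0.0006]
top lathe 6 [ 0.5964 -0.0252  0.0034] [0.0028 0.0009 0.0013]
top blank 6 [ 0.4052 -0.2688  0.0243] [0.0016 0.001  0.0009]
top key_bar 6 [0.4029 0.2002 0.0848] [0.0017 0.0015 0.0015]
top chuck_mouth 5 [ 0.5966 -0.0336  0.1575] [0.0023 0.0008 0.0009]
scene chuck_mouth 6 [ 0.5979 -0.0331  0.1617] [0.0005 0.0008 0.0016]
scene pinion_mouth 6 [0.5933 0.0177 0.2004] [0.0012 0.0012 0.0013]
scene lathe 6 [ 0.5942 -0.0266  0.0006] [0.0012 0.001  0.0007]
scene blank 6 [ 0.4068 -0.2704  0.0245] [0.0019 0.0017 0.0007]
scene key_bar 6 [0.4044 0.1971 0.0829] [0.0017 0.001  0.0009]
[329.4 167.3 369.4 167.4] 0.06 [[0.6153, -0.0435], [0.6135, -0.161]] yaw -0.0152
[329.4 167.3 369.4 167.4] 0.223 [[0.5768, -0.0369], [0.5753, -0.1375]] yaw -0.0152
[444.4 188.3 414.4 188.3] 0.06 [[0.5482, -0.3778], [0.5494, -0.2902]] yaw -0.0136
[444.4 188.3 414.4 188.3] 0.223 [[0.5194, -0.3232], [0.5205, -0.2482]] yaw -0.0136
[394.4 191.9 453.1 192.5] 0.06 [[0.5395, -0.2314], [0.5357, -0.4027]] yaw -0.0225
[394.4 191.9 453.1 192.5] 0.223 [[0.512, -0.1978], 
[... 938 characters left out ...]
6.9] 0.223 [[0.5571, 0.0826], [0.6312, 0.081]] yaw 1.5479
[275.6 142.1 243.1 142.6] 0.06 [[0.6935, 0.1141], [0.6932, 0.2101]] yaw 0.0031
[275.6 142.1 243.1 142.6] 0.223 [[0.6438, 0.098], [0.6436, 0.1802]] yaw 0.0031
[218.1 177.5 278.1 177.8] 0.06 [[0.5889, 0.2816], [0.5858, 0.1067]] yaw -0.0178
[218.1 177.5 278.1 177.8] 0.223 [[0.5543, 0.2415], [0.5516, 0.0917]] yaw -0.0178
[425.6 172.9 454.4 173. ] 0.06 [[0.595, -0.3255], [0.5936, -0.4099]] yaw -0.017
[425.6 172.9 454.4 173. ] 0.223 [[0.5595, -0.2784], [0.5582, -0.3507]] yaw -0.017
[321.9 150.8 354.4 150.1] 0.06 [[0.6653, -0.0222], [0.6663, -0.1184]] yaw 0.0109
[321.9 150.8 354.4 150.1] 0.223 [[0.6196, -0.0187], [0.6205, -0.101]] yaw 0.0109
```

```bash
python3 -m creep '{"translation":[[21,34,0],[21,34,0],[21,34,0],[21,34,0],[21,34,0],[21,34,0],[21,34,0],[21,34,0]],"spin":[0.145,0.145,0.145,0.145,0.145,0.145,0.145,0.145],"gripper":[1,1,1,1,1,1,1,1]}' 25 | tail -c 600
python3 -m creep '{"translation":[[21,34,0],[21,34,0],[0,0,-40],[0,0,-40],[0,0,-30],[0,0,-20],[0,0,0],[0,0,0]],"spin":[0.145,0.143,0,0,0,0,0,0],"gripper":[1,1,1,1,1,1,1,1]}' | tail -c 600
```

```text
t: 6.35
eef_pos: [0.3699, -0.3709, 0.2269]
ee_rot: [-3.141, -0.0, -1.673]
force: [0.4, -0.1, 0.9]
width: 0.0874
gripper_force: 0.0
t: 7.15
eef_pos: [0.4115, -0.3045, 0.0971]
ee_rot: [3.141, -0.0, -1.39]
force: [-0.3, -0.3, 0.3]
width: 0.0874
gripper_force: 0.0
```

```bash
python3 -m creep '{"translation":[[0,1,-35],[0,0,-30],[0,0,-16],[0,0,-9],[0,0,0],[0,0,0],[0,0,0]],"spin":[0,0,0,0,0,0,0],"gripper":[1,1,1,1,1,0,0]}' 25
python3 -m creep '{"translation":[[0,0,0],[0,0,0],[0,0,0],[0,0,0],[0,0,5],[0,0,20],[0,0,30],[0,0,0]],"spin":[0,0,0,0,0,0,0,0],"gripper":[0,0,0,0,0,0,0,0]}'
```

```text
t: 7.85
eef_pos: [0.4123, -0.3036, 0.0079]
ee_rot: [-3.139, -0.001, -1.391]
force: [0.1, -0.3, 0.1]
width: 0.0767
gripper_force: 0.0
t: 8.65
eef_pos: [0.4136, -0.3042, 0.0651]
ee_rot: [-3.137, -0.003, -1.39]
force: [1.8, -0.4, -0.8]
width: 0.046
gripper_force: 24.9
```

```bash
python3 -m creep '{"translation":[[0,0,35],[0,0,35],[0,0,35],[8,8,31],[25,26,0],[25,27,0],[25,27,0],[25,27,0]],"spin":[0,0,0,0,-0.05,-0.05,-0.05,-0.045],"gripper":[0,0,0,0,0,0,0,0]}'
python3 -m creep '{"translation":[[25,27,0],[25,27,0],[23,25,0],[0,0,0],[0,0,0],[0,0,0]],"spin":[0,0,0,0,0,0],"gripper":[0,0,0,0,0,0]}'
python3 - <<'E'
from h import *
f=cams.grab_frame('top');g=cams.grab_frame('scene')
cv2.imwrite('pics/c3.png',np.hstack([crop(f,290,135,80,60,5),crop(g,225,155,80,60,5)]))
for c in('top','scene'):print([(d['centre'],d['confidence']) for d in nets.pinpoint(c,'blank')])
E
```

```text
t: 9.45
eef_pos: [0.5197, -0.187, 0.1974]
ee_rot: [3.141, 0.0, -1.588]
force: [0.9, -0.3, -0.7]
width: 0.0458
gripper_force: 24.9
t: 10.05
eef_pos: [0.5916, -0.1095, 0.1971]
ee_rot: [3.141, 0.0, -1.586]
force: [-0.3, -0.6, -1.2]
width: 0.0459
gripper_force: 24.9
[([0.5941, -0.0735, 0.2122], 0.69), ([0.601, 0.0182, 0.1978], 0.58), ([0.2134, -0.3255, 0.019], 0.56), ([0.7939, -0.2985, 0.0265], 0.52)]
[([0.5936, -0.0757, 0.2159], 0.95), ([0.7969, -0.2976, 0.0281], 0.64), ([0.2129, -0.3311, 0.0252], 0.61), ([0.5976, -0.031, 0.1591], 0.54)]
```

View pics/c3.png

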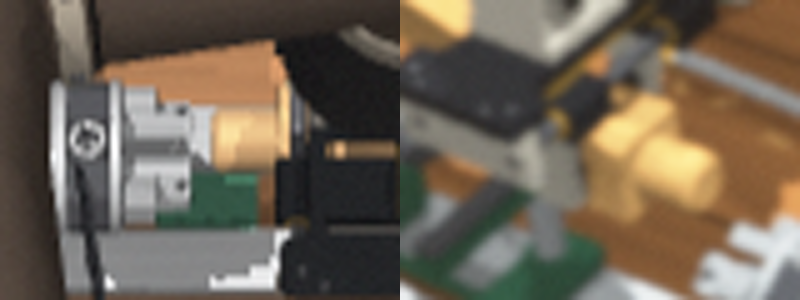

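The blank is held straight with its tenon towards the jaws; the shoulder is at about y −0.0745. I lower it to axis height.

```bash
python3 -m creep '{"translation":[[1,0,-20],[1,0,-20],[0.5,0,-10],[0,0,-3],[0,0,0],[0,0,0],[0,0,0]],"spin":[0,0,0,0,0,0,0],"gripper":[0,0,0,0,0,0,0]}'
python3 - <<'E'
from h import *
f=cams.grab_frame('top');g=cams.grab_frame('scene')
cv2.imwrite('pics/c4.png',np.hstack([crop(f,305,145,50,40,8),crop(g,255,180,50,40,8)]))
for c in('top','scene'):print([(l,d['centre']) for l in('blank','chuck_mouth') for d in nets.pinpoint(c,l)[:5] if abs(d['centre'][0]-.595)<.02])
E
```

```text
t: 10.95
eef_pos: [0.5953, -0.1093, 0.1455]
ee_rot: [-3.14, 0.0, -1.586]
force: [-0.3, 0.0, -1.2]
width: 0.0462
gripper_force: 24.9
[('blank', [0.5963, -0.0752, 0.1609]), ('chuck_mouth', [0.5974, -0.0342, 0.1588])]
[('blank', [0.5973, -0.0771, 0.1617]), ('chuck_mouth', [0.5972, -0.0307, 0.16])]
```

View pics/c4.png

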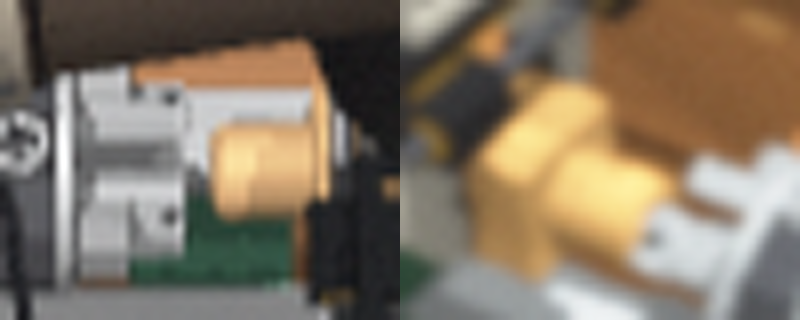

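```bash
python3 -m creep '{"translation":[[0,5,0],[0,5,0],[0,4,0],[0,2,0],[0,0,0]],"spin":[0,0,0,0,0],"gripper":[0,0,0,0,0]}'
```

```text
t: 11.75
eef_pos: [0.5949, -0.0928, 0.1446]
ee_rot: [-3.141, 0.0, -1.585]
force: [-0.1, -0.2, -2.9]
width: 0.046
gripper_force: 24.9
```

```bash
python3 -m creep '{"translation":[[0.3,3,-0.3],[0,3,0],[0,3,0],[0,0,0]],"spin":[0,0,0,0],"gripper":[0,0,0,0]}'
```

```text
t: 12.15
eef_pos: [0.595, -0.0839, 0.1443]
ee_rot: [3.142, 0.0, -1.585]
force: [0.7, -0.8, -1.8]
width: 0.0461
gripper_force: 24.9
```

```bash
python3 -m creep '{"translation":[[0,3,0],[0,3,0],[0,3,0],[0,0,0]],"spin":[0,0,0,0],"gripper":[0,0,0,0]}'
```

```text
t: 12.55
eef_pos: [0.5951, -0.0749, 0.1443]
ee_rot: [-3.142, 0.0, -1.585]
force: [0.1, 0.6, -0.6]
width: 0.0455
gripper_force: 24.9
```

```bash
python3 -m creep '{"translation":[[0,3,0],[0,2,0],[0,1,0],[0,1,0],[0,0,0]],"spin":[0,0,0,0,0],"gripper":[0,0,0,0,0]}';python3 -m creep '{"translation":[[0,1,0],[0,1,0],[0,0,0]],"spin":[0,0,0],"gripper":[0,0,0]}'
```

```text
t: 13.05
eef_pos: [0.5951, -0.0682, 0.1443]
ee_rot: [-3.142, -0.0, -1.586]
force: [-0.5, -0.2, -1.5]
width: 0.0459
gripper_force: 24.9
t: 13.35
eef_pos: [0.595, -0.067, 0.1443]
ee_rot: [3.141, -0.001, -1.586]
force: [1.3, -4.8, -1.8]
width: 0.0459
gripper_force: 24.9
```

```bash
python3 -m creep '{"translation":[[0,1,0],[0,1,0],[0,0,0]],"spin":[0,0,0],"gripper":[0,0,0]}'
```

```text
t: 13.65
eef_pos: [0.5948, -0.0668, 0.1444]
ee_rot: [3.141, -0.003, -1.587]
force: [1.8, -13.3, -2.2]
width: 0.0456
gripper_force: 24.9
```

```bash
python3 -m creep '{"translation":[[0,-1,0],[0,-1,0],[0,0,0],[0,0,0],[0,0,0],[0,0,10],[0,0,30],[0,0,35]],"spin":[0,0,0,0,0,0,0,0],"gripper":[0,0.3,0.7,1,1,1,1,1]}'
python3 -m creep '{"translation":[[0,0,35],[-20,25,20],[-25,35,10],[-25,35,0],[-25,35,0],[-25,35,0],[-25,35,0],[-25,35,0]],"spin":[0,0.14,0.14,0.14,0.14,0.14,0.14,0.14],"gripper":[1,1,1,1,0.6,0.35,0.35,0.35]}'
python3 - <<'E'
from h import *
f=cams.grab_frame('top');g=cams.grab_frame('scene')
cv2.imwrite('pics/c5.png',np.hstack([crop(f,290,135,80,60,5),crop(g,235,165,80,60,5)]))
E
```

```text
t: 14.45
eef_pos: [0.5944, -0.0661, 0.2198]
ee_rot: [3.139, -0.0, -1.586]
force: [1.2, 0.8, -0.3]
width: 0.0862
gripper_force: 0.0
t: 15.25
eef_pos: [0.4239, 0.17, 0.2854]
ee_rot: [-3.14, -0.0, -0.6]
force: [1.0, 0.7, 0.0]
width: 0.0613
gripper_force: 0.0
```

View pics/c5.png

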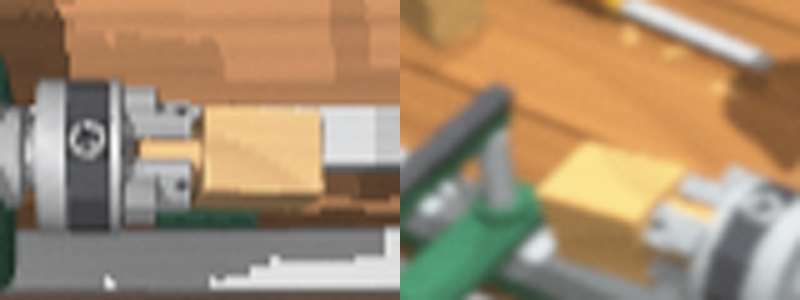

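The blank sits in the jaws with its shoulder at the jaw ends, sagging slightly as expected. Now the key.

```bash
python3 -m creep '{"translation":[[-10,14,0],[-10,13,-10],[0,0,-25],[0,0,-35],[0,0,-35],[0,0,-25],[0,0,0],[0,0,0]],"spin":[0.14,0.14,0.14,0.14,0.14,0.129,0,0],"gripper":[0.35,0.35,0.35,0.35,0.35,0.35,0.35,0.35]}'
python3 - <<'E'
from h import *
for c in('top','scene'):
  cams.grab_frame(c)
  print(c,[(l,d['centre']) for l in('key_bar','chuck_key') for d in nets.pinpoint(c,l)[:4] if np.hypot(d['centre'][0]-.404,d['centre'][1]-.197)<.02])
E
```

```text
t: 16.15
eef_pos: [0.4056, 0.1959, 0.1553]
ee_rot: [3.141, -0.001, 0.219]
force: [-0.4, -0.1, 0.7]
width: 0.0307
gripper_force: 0.0
top [('key_bar', [0.4029, 0.1989, 0.0833]), ('chuck_key', [0.4021, 0.1988, 0.0171])]
scene [('key_bar', [0.405, 0.1962, 0.0847])]
```

```bash
python3 -m creep '{"translation":[[-1,1.5,-30],[0,0,-30],[0,0,-18],[0,0,-9],[0,0,-3],[0,0,0],[0,0,0]],"spin":[0.01,0,0,0,0,0,0],"gripper":[0.35,0.35,0.35,0.35,0.35,0.35,0.35]}'
python3 -m creep '{"translation":[[0,0,0],[0,0,0],[0,0,0],[0,0,0]],"spin":[0,0,0,0],"gripper":[0,0,0,0]}' 50
python3 -c "
from h import *
s=get_state();print(s['moment'],s['force'])"
```

```text
t: 17.15
eef_pos: [0.4046, 0.1978, 0.0652]
ee_rot: [-3.141, -0.001, 0.233]
force: [-0.3, -0.6, 0.6]
width: 0.0305
gripper_force: 0.0
t: 17.55
eef_pos: [0.4044, 0.1975, 0.0647]
ee_rot: [-3.141, -0.001, 0.233]
force: [0.0, -0.3, 3.7]
width: 0.0131
gripper_force: 50.0
[-0.11917107  0.18595402 -0.03385402] [ 3.59025429e-03 -3.42141449e-01  3.71774905e+00]
```

```bash
python3 -m creep '{"translation":[[0,0,8],[0,0,15],[0,0,20],[0,0,25],[0,0,35],[0,0,40],[0,0,45],[0,0,45]],"spin":[0,0,0,0,0,0,0,0],"gripper":[0,0,0,0,0,0,0,0]}'
python3 -m creep '{"translation":[[20,-20,0],[27,-26,0],[27,-26,0],[27,-26,0],[27,-25,0],[26,-25,0],[23,-20,0],[15,-10,0]],"spin":[-0.09,-0.09,-0.09,-0.09,-0.09,-0.09,-0.08,-0.043],"gripper":[0,0,0,0,0,0,0,0]}'
python3 -m creep '{"translation":[[0,0,-20],[0,0,-5],[0,0,0],[0,0,0]],"spin":[0,0,0,0],"gripper":[0,0,0,0]}'
python3 - <<'E'
from h import *
s=get_state();print(s['moment'],s['force'])
f=cams.grab_frame('top');g=cams.grab_frame('scene')
for c in('top','scene'):
  print(c,[(l,d['centre'],round(d['confidence'],2)) for l in('key_bar','key_tip','pinion_mouth') for d in nets.pinpoint(c,l)[:4] if np.hypot(d['centre'][0]-.596,d['centre'][1]-.0195)<.03])
u,v=proj(g,[.596,.02,.22])[0].astype(int)
cv2.imwrite('pics/c6.png',np.hstack([crop(f,285,135,45,50,8),crop(g,u-25,v-25,50,50,8)]))
E
```

```text
t: 18.35
eef_pos: [0.4033, 0.1965, 0.2993]
ee_rot: [3.142, 0.001, 0.233]
force: [1.0, 2.1, -1.0]
width: 0.0133
gripper_force: 50.0
t: 19.15
eef_pos: [0.5967, 0.0173, 0.2969]
ee_rot: [3.141, 0.001, -0.435]
force: [-0.1, 0.3, -1.8]
width: 0.013
gripper_force: 50.0
t: 19.55
eef_pos: [0.5959, 0.0194, 0.2731]
ee_rot: [-3.142, -0.0, -0.429]
force: [0.7, -0.0, -1.7]
width: 0.0134
gripper_force: 50.0
[-0.10516341  0.14632206  0.0043202 ] [ 0.65867243 -0.03055551 -1.72250118]
top [('key_bar', [0.5973, 0.0224, 0.2934], 0.6)]
scene [('key_bar', [0.5948, 0.017, 0.2919], 0.51), ('pinion_mouth', [0.5939, 0.0171, 0.2013], 0.42)]
```

View pics/c6.png

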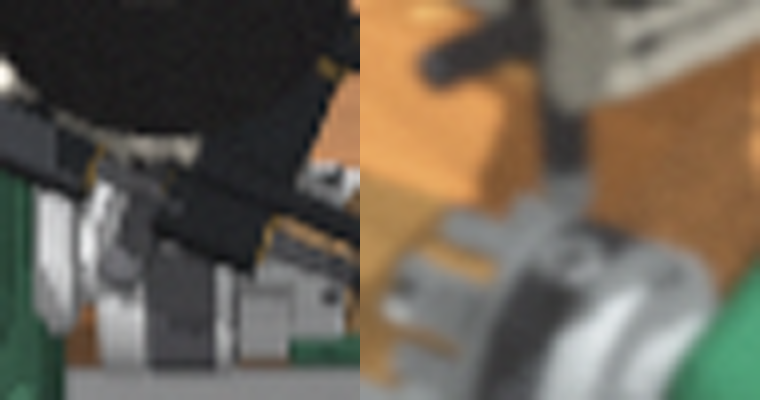

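```bash
python3 - <<'E'
from h import *
g=cams.grab_frame('scene')
u,v=proj(g,[.596,.02,.22])[0].astype(int)
P=proj(g,[[.5959,.0194,.2203],[.5959,.0194,.2],[.5859,.0194,.2],[.5959,.0294,.2],[.5959,.0194,.2373]])
print((P-[u-25,v-25]+.5)*8-.5+[360,0])
E
```

```text
[[566.36258313 209.30730767]
 [568.82236855 259.27021126]
 [586.44226192 239.95735534]
 [596.84787983 270.61657454]
 [564.24741401 166.34421425]]
```

```bash
python3 -m creep '{"translation":[[-1.5,0.5,-8],[0,0,-6],[0,0,-2],[0,0,-2],[0,0,-2],[0,0,-2],[0,0,0]],"spin":[0,0,0,0,0,0,0],"gripper":[0,0,0,0,0,0,0]}'
python3 -c "
from h import *
s=get_state();print(s['moment'],s['force'])"
```

```text
t: 20.7
eef_pos: [0.595, 0.0198, 0.2505]
ee_rot: [-3.141, -0.001, -0.43]
force: [1.1, 0.2, -0.8]
width: 0.0128
gripper_force: 50.0
[ 0.01028116 -0.14914742  0.01482939] [ 1.12076682  0.19945562 -0.75078535]
```

```bash
python3 -m creep '{"translation":[[0,0,-1],[0,0,-1],[0,0,-1],[0,0,-1],[0,0,0]],"spin":[0,0,0,0,0],"gripper":[0,0,0,0,0]}'
python3 -c "
from h import *
s=get_state();print(s['moment'],s['force'])"
```

```text
t: 21.2
eef_pos: [0.5947, 0.0199, 0.2461]
ee_rot: [-3.141, -0.0, -0.43]
force: [1.8, 2.4, -1.9]
width: 0.0131
gripper_force: 50.0
[ 0.57471072 -0.74182237  0.01645389] [ 1.80594726  2.37523671 -1.8877116 ]
```

```bash
python3 -m creep '{"translation":[[0.4,0.5,-1],[0,0,-1],[0,0,-1],[0,0,-1],[0,0,0]],"spin":[0,0,0,0,0],"gripper":[0,0,0,0,0]}'
python3 -c "
from h import *
s=get_state();print(s['moment'],s['force'])"
```

```text
t: 21.7
eef_pos: [0.5952, 0.0201, 0.2426]
ee_rot: [-3.141, -0.001, -0.43]
force: [0.4, 0.2, 3.6]
width: 0.0132
gripper_force: 50.0
[-0.03944784 -0.57153403  0.01403795] [0.42995368 0.15072576 3.56418149]
```

```bash
python3 -m creep '{"translation":[[0,0,-1],[0,0,-1],[0,0,-1],[0,0,-1],[0,0,0]],"spin":[0,0,0,0,0],"gripper":[0,0,0,0,0]}'
python3 -c "
from h import *
s=get_state();print(s['moment'],s['force'])"
```

```text
t: 22.2
eef_pos: [0.5966, 0.0198, 0.2416]
ee_rot: [-3.14, -0.005, -0.429]
force: [-0.9, -0.7, 15.5]
width: 0.0135
gripper_force: 50.0
[-0.24991597  0.36169998  0.01752215] [-0.91525219 -0.68333038 15.46993785]
```

```bash
python3 -m creep '{"translation":[[-0.6,0,0],[0,0,0],[0,0,0]],"spin":[-0.04,-0.04,0],"gripper":[0,0,0]}'
python3 -c "
from h import *
s=get_state();print(s['moment'],s['force'])"
python3 -m creep '{"translation":[[0,0,0],[0,0,0]],"spin":[-0.05,0],"gripper":[0,0]}'
python3 -c "
from h import *
s=get_state();print(s['moment'],s['force'])"
```

```text
t: 22.5
eef_pos: [0.5962, 0.02, 0.2416]
ee_rot: [-3.139, -0.005, -0.51]
force: [1.3, -0.7, 14.6]
width: 0.0134
gripper_force: 50.0
[-0.01222612  0.1196201   0.09821448] [ 1.27858004 -0.74181235 14.56456127]
t: 22.7
eef_pos: [0.5962, 0.0201, 0.2416]
ee_rot: [-3.139, -0.005, -0.56]
force: [-0.2, 0.6, 15.3]
width: 0.0132
gripper_force: 50.0
[0.0890685  0.07056389 0.10343423] [-0.21507619  0.61719187 15.33869022]
```

```bash
python3 -m creep '{"translation":[[0,0,0],[0,0,-1],[0,0,-1],[0,0,0]],"spin":[0.06,0.06,0,0],"gripper":[0,0,0,0]}'
python3 -c "
from h import *
s=get_state();print(s['moment'],s['force'])"
python3 -m creep '{"translation":[[0,0,0],[0,0,0],[0,0,0]],"spin":[0.05,0.05,0],"gripper":[0,0,0]}'
python3 - <<'E'
from h import *
s=get_state();print(s['moment'],s['force'])
f=cams.grab_frame('top');g=cams.grab_frame('scene')
u,v=proj(g,[.596,.02,.22])[0].astype(int)
cv2.imwrite('pics/c7.png',np.hstack([crop(f,285,135,45,50,8),crop(g,u-25,v-25,50,50,8)]))
a=np.array([.5962,.02,.0])
print((proj(g,a+[[0,0,.186],[0,0,.189],[0,0,.203],[0,0,.206],[0,0,.2]])-[u-25,v-25]+.5)*8-.5+[360,0])
E
```

```text
t: 23.1
eef_pos: [0.597, 0.0199, 0.2412]
ee_rot: [-3.138, -0.008, -0.438]
force: [-0.7, 0.5, 22.6]
width: 0.0133
gripper_force: 50.0
[-0.06363073  0.49439618  0.00648576] [-0.67977759  0.48935705 22.56316455]
t: 23.4
eef_pos: [0.5968, 0.02, 0.241]
ee_rot: [-3.139, -0.008, -0.337]
force: [-0.5, -0.0, 22.1]
width: 0.0133
gripper_force: 50.0
[-0.03837709  0.44214215 -0.0164341 ] [-5.29401912e-01 -1.55780653e-02  2.21163285e+01]
[[571.61106206 294.17208571]
 [571.26111323 287.01861396]
 [569.60852706 253.23730795]
 [569.2501659  245.91187574]
 [569.96538179 260.5319467 ]]
```

View pics/c7.png

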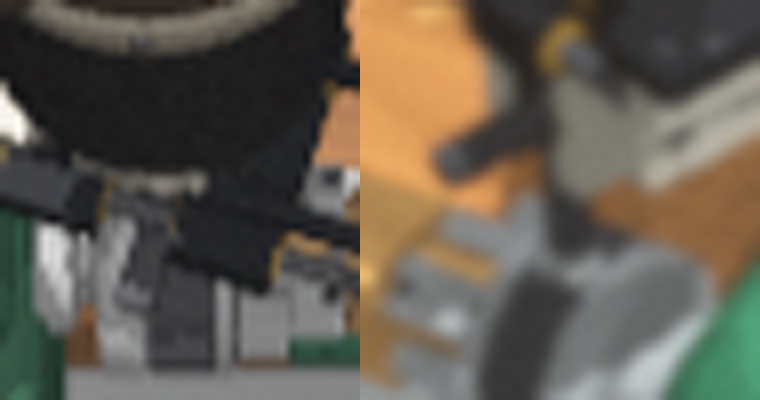

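```bash
python3 -m creep '{"translation":[[-0.8,0,0],[-0.8,0,0],[0,0,0]],"spin":[-0.05,-0.04,0],"gripper":[0,0,0]}'
python3 -c "
from h import *
s=get_state();print(s['moment'],s['force'])"
python3 -m creep '{"translation":[[-0.8,0,0],[0,0.5,0],[0,0,0]],"spin":[0,0,0],"gripper":[0,0,0]}'
python3 -c "
from h import *
s=get_state();print(s['moment'],s['force'])"
```

```text
t: 23.8
eef_pos: [0.5956, 0.0202, 0.241]
ee_rot: [-3.138, -0.008, -0.43]
force: [0.7, -0.2, 20.9]
width: 0.0132
gripper_force: 50.0
[ 0.10371371 -0.12285198  0.09327907] [ 0.68506657 -0.15640805 20.93619074]
t: 24.1
eef_pos: [0.595, 0.0206, 0.241]
ee_rot: [-3.138, -0.008, -0.428]
force: [1.8, -0.0, 19.6]
width: 0.0135
gripper_force: 50.0
[-0.104601   -0.42475551  0.083138  ] [ 1.75990482e+00 -8.13786478e-03  1.95815603e+01]
```

```bash
python3 -m creep '{"translation":[[1,-0.4,2],[0,0,2],[0,0,2],[0,0,0]],"spin":[0.03,0.02,0,0],"gripper":[0,0,0,0]}'
python3 -c "
from h import *
s=get_state();print(s['moment'],s['force'])"
python3 -m creep '{"translation":[[0,0,-2],[0,0,-2],[0,0,-1],[0,0,0]],"spin":[0,0,0,0],"gripper":[0,0,0,0]}'
python3 -c "
from h import *
s=get_state();print(s['moment'],s['force'])"
```

```text
t: 24.5
eef_pos: [0.5933, 0.0205, 0.2423]
ee_rot: [-3.141, -0.001, -0.38]
force: [4.5, 1.2, 1.1]
width: 0.0135
gripper_force: 50.0
[ 0.43392308 -1.64874655 -0.04697188] [4.48710855 1.23316926 1.07058899]
t: 24.9
eef_pos: [0.5953, 0.02, 0.2413]
ee_rot: [-3.14, -0.007, -0.379]
force: [0.8, 0.2, 20.2]
width: 0.0135
gripper_force: 50.1
[ 0.10045057 -0.34570081  0.02123857] [ 0.75578881  0.239953   20.1531576 ]
```

```bash
python3 - <<'E'
from h import *
for c in('scene','top'):
  A=[]
  for i in range(5):
    cams.grab_frame(c)
    A+=[d['centre'] for d in nets.pinpoint(c,'key_bar')[:2] if np.hypot(d['centre'][0]-.596,d['centre'][1]-.0195)<.02]
  print(c,len(A),np.mean(A,0),np.std(A,0)) if A else 0
s=get_state();print(s['t'],s['eef_pos'],s['force'],s['moment'])
E
```

```text
scene 5 [0.59402 0.01834 0.2592 ] [0.00142604 0.00096042 0.0008    ]
top 4 [0.5939  0.0216  0.26085] [0.00184255 0.00217141 0.00051235]
25.9 [0.59517124 0.0199936  0.24122928] [ 0.65157602 -0.18988182 19.1371448 ] [ 0.10201542 -0.35290494 -0.05528407]
```

```bash
m(){ python3 -c "
from station import get_state
s=get_state();print(s['eef_pos'].round(4),s['ee_rot'][2].round(3),s['force'].round(1),s['moment'].round(3))"; }
python3 -m creep '{"translation":[[0.4,0,1],[0,0,0]],"spin":[0.05,0],"gripper":[0,0]}'>/dev/null; m
python3 -m creep '{"translation":[[0,0,0],[0,0,0]],"spin":[0.05,0],"gripper":[0,0]}'>/dev/null; m
python3 -m creep '{"translation":[[0,0,0],[0,0,0]],"spin":[0.05,0],"gripper":[0,0]}'>/dev/null; m
python3 -m creep '{"translation":[[0,0,0],[0,0,0]],"spin":[0.05,0],"gripper":[0,0]}'>/dev/null; m
python3 -m creep '{"translation":[[0,0,0],[0,0,0]],"spin":[-0.05,0],"gripper":[0,0]}'>/dev/null; m
python3 -m creep '{"translation":[[0,0,0],[0,0,0]],"spin":[-0.05,0],"gripper":[0,0]}'>/dev/null; m
python3 -m creep '{"translation":[[0,0,0],[0,0,0]],"spin":[-0.05,0],"gripper":[0,0]}'>/dev/null; m
```

```text
[0.5951 0.0202 0.2413] -0.328 [ 1.   1.2 16.5] [ 0.326 -0.597  0.009]
[0.5951 0.0202 0.2412] -0.278 [ 2.   0.6 16. ] [ 0.331 -0.644  0.007]
[0.5951 0.0202 0.2411] -0.228 [ 2.4  1.3 13.9] [ 0.317 -0.661 -0.047]
[0.595  0.0202 0.2411] -0.178 [ 1.5  1.  15.2] [ 0.282 -0.65  -0.028]
[0.5949 0.0202 0.241 ] -0.231 [ 2.2  1.2 15.2] [ 0.33  -0.62   0.006]
[0.5949 0.0202 0.2409] -0.281 [ 1.5  0.4 13.7] [ 0.328 -0.57   0.102]
[0.5949 0.0201 0.2409] -0.331 [ 1.5  0.4 14.8] [ 0.123 -0.574  0.151]
```

```bash
m(){ python3 -c "
from station import get_state
s=get_state();print(s['eef_pos'].round(4),s['ee_rot'][2].round(3),s['force'].round(1),s['moment'].round(3))"; }
python3 -m creep '{"translation":[[0.6,0.2,0],[0.6,0.2,0],[0,0,0]],"spin":[0,0,0],"gripper":[0,0,0]}'>/dev/null; m
python3 -m creep '{"translation":[[0,0,0],[0,0,0]],"spin":[0.04,0],"gripper":[0,0]}'>/dev/null; m
python3 -m creep '{"translation":[[0,0,-1],[0,0,0]],"spin":[0.04,0],"gripper":[0,0]}'>/dev/null; m
python3 -m creep '{"translation":[[0,0,-1],[0,0,0]],"spin":[-0.03,0],"gripper":[0,0]}'>/dev/null; m
```

```text
[0.5957 0.0202 0.2409] -0.329 [ 0.1 -0.8 14.4] [-0.139 -0.079  0.133]
[0.5957 0.0202 0.2409] -0.288 [ 0.4 -0.1 15.4] [-0.08  -0.109  0.032]
[0.5962 0.0202 0.2408] -0.248 [-0.1  0.5 18.9] [-0.095  0.029 -0.005]
[0.5966 0.0201 0.2407] -0.28 [-1.  -0.1 21.7] [-0.147  0.338  0.071]
```

```bash
m(){ python3 -c "
from station import get_state
s=get_state();print(s['eef_pos'].round(4),s['ee_rot'][2].round(3),s['force'].round(1),s['moment'].round(3))"; }
python3 -m creep '{"translation":[[-0.8,0,-1.5],[-0.4,0,-1.5],[0,0,0]],"spin":[0.03,0,0],"gripper":[0,0,0]}' 60 >/dev/null; m
python3 -m creep '{"translation":[[0.8,0,0],[-0.8,0.8,0],[0,-0.8,0]],"spin":[0.03,-0.06,0.03],"gripper":[0,0,0]}'>/dev/null; m
python3 -m creep '{"translation":[[-0.5,0,-1],[0,0,-1],[0,0,0]],"spin":[0,0,0],"gripper":[0,0,0]}'>/dev/null; m
```

```text
[0.5971 0.02   0.2403] -0.248 [-1.4 -0.1 32.9] [-0.219  0.512  0.016]
[0.5971 0.0201 0.2402] -0.25 [ 0.4  1.  33. ] [0.187 0.312 0.062]
[0.5977 0.0199 0.2401] -0.248 [-2.1 -0.5 39.9] [-0.333  0.739  0.078]
```

```bash
m(){ python3 -c "
from station import get_state
s=get_state();print(s['t'],s['eef_pos'].round(4),s['ee_rot'][2].round(3),s['force'].round(1),s['moment'].round(3))"; }
python3 -m creep '{"translation":[[-0.5,0,3],[0,0,1],[0,0,0]],"spin":[0,0,0],"gripper":[0,0,0]}' 60 >/dev/null; m
python3 -m creep '{"translation":[[0,0,0],[0,0,0]],"spin":[-0.1,-0.1],"gripper":[0,0]}'>/dev/null; m
python3 -m creep '{"translation":[[0,0,0],[0,0,0]],"spin":[-0.1,0],"gripper":[0,0]}'>/dev/null; m
python3 -m creep '{"translation":[[0,0,0],[0,0,0]],"spin":[-0.1,0],"gripper":[0,0]}'>/dev/null; m
python3 -m creep '{"translation":[[0,0,0],[0,0,0]],"spin":[-0.1,0],"gripper":[0,0]}'>/dev/null; m
```

```text
29.4 [0.5955 0.0204 0.2405] -0.249 [ 2.1  0.5 22.8] [ 0.03  -0.602  0.096]
29.6 [0.5954 0.0202 0.2405] -0.452 [ 0.7 -0.2 23.7] [-0.011 -0.488  0.289]
29.8 [0.5955 0.0204 0.2405] -0.552 [ 1.   0.1 22.9] [ 0.039 -0.553  0.281]
30.0 [0.5955 0.0204 0.2405] -0.652 [ 1.6  0.  23.4] [ 0.086 -0.444  0.211]
30.2 [0.5955 0.0204 0.2405] -0.752 [ 1.3 -0.2 23.6] [ 0.127 -0.448  0.25 ]
```

```bash
m(){ python3 -c "
from station import get_state
s=get_state();print(s['t'],s['eef_pos'].round(4),s['ee_rot'][2].round(3),s['force'].round(1),s['moment'].round(3),s['width'])"; }
python3 -m creep '{"translation":[[0.2,0,1.5],[0,0,1.5],[0,0,0]],"spin":[0,0,0],"gripper":[0,0,0]}' 60 >/dev/null; m
python3 -m creep '{"translation":[[0,0,0],[0,0,0]],"spin":[-0.05,-0.05],"gripper":[0,0]}'>/dev/null; m
python3 -m creep '{"translation":[[0,0,0],[0,0,0]],"spin":[-0.05,0],"gripper":[0,0]}'>/dev/null; m
python3 - <<'E'
from h import *
f=cams.grab_frame('top');g=cams.grab_frame('scene')
u,v=proj(g,[.596,.02,.22])[0].astype(int)
cv2.imwrite('pics/c8.png',np.hstack([crop(f,290,135,50,50,8),crop(g,u-25,v-25,50,50,8)]))
E
```

```text
30.5 [0.5946 0.0207 0.2407] -0.749 [ 4.8  0.3 11.6] [ 0.154 -1.752  0.267] 0.0132534755721505
30.7 [0.5946 0.0208 0.2407] -0.851 [ 3.8  2.2 11.4] [ 0.462 -1.675  0.398] 0.013206263122060533
30.9 [0.5947 0.0208 0.2407] -0.901 [ 4.9  1.2 12.1] [ 0.387 -1.649  0.268] 0.013415818214884074
```

View pics/c8.png

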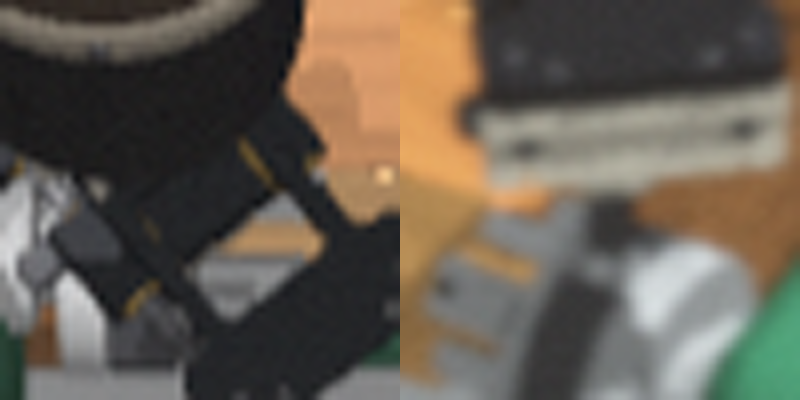

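```bash
m(){ python3 -c "
from station import get_state
s=get_state();print(s['t'],s['eef_pos'].round(4),s['ee_rot'][2].round(3),s['force'].round(1),s['moment'].round(3),s['width'])"; }
python3 -m creep '{"translation":[[0.7,-0.3,0],[0.6,-0.1,0],[0,0,0]],"spin":[0,0,0],"gripper":[0,0,0]}' 60 >/dev/null; m
python3 -m creep '{"translation":[[0,0,0],[0,0,0]],"spin":[0.06,0],"gripper":[0,0]}'>/dev/null; m
python3 -m creep '{"translation":[[0,0,0],[0,0,0]],"spin":[0.05,0],"gripper":[0,0]}'>/dev/null; m
python3 -m creep '{"translation":[[0,0,-1.5],[0,0,-1.5],[0,0,0]],"spin":[0,0,0],"gripper":[0,0,0]}'>/dev/null; m
```

```text
31.3 [0.5954 0.0203 0.2407] -0.899 [ 2.   2.3 12.8] [ 0.519 -0.682  0.325] 0.013003921662258083
31.5 [0.5954 0.0203 0.2408] -0.837 [ 2.6  1.1 13.7] [ 0.367 -0.777  0.162] 0.012864547192451557
31.7 [0.5953 0.0202 0.2408] -0.788 [ 1.8  1.4 14. ] [ 0.411 -0.673  0.148] 0.013237503994929711
32.0 [0.5964 0.0198 0.2406] -0.789 [-0.6  0.6 26.2] [0.207 0.661 0.093] 0.013422794233500726
```

```bash
m(){ python3 -c "
from station import get_state
s=get_state();print(s['t'],s['eef_pos'].round(4),s['ee_rot'][2].round(3),s['force'].round(1),s['moment'].round(3),s['width'].round(4))"; }
python3 -m creep '{"translation":[[-0.5,0,1.5],[0,0,1],[0,0,0]],"spin":[-0.1,-0.1,-0.05],"gripper":[0,0,0]}' 60 >/dev/null; m
python3 -m creep '{"translation":[[0,0,0],[0,0,0]],"spin":[-0.08,0],"gripper":[0,0]}'>/dev/null; m
python3 -m creep '{"translation":[[0,0,0],[0,0,0]],"spin":[-0.1,0],"gripper":[0,0]}'>/dev/null; m
python3 -m creep '{"translation":[[0,0,0],[0,0,0]],"spin":[-0.1,0],"gripper":[0,0]}'>/dev/null; m
python3 -m creep '{"translation":[[0,0,0],[0,0,0]],"spin":[-0.1,0],"gripper":[0,0]}'>/dev/null; m
```

```text
Traceback (most recent call last):
AttributeError: 'float' object has no attribute 'round'
Traceback (most recent call last):
AttributeError: 'float' object has no attribute 'round'
Traceback (most recent call last):
AttributeError: 'float' object has no attribute 'round'
Traceback (most recent call last):
AttributeError: 'float' object has no attribute 'round'
Traceback (most recent call last):
AttributeError: 'float' object has no attribute 'round'
```

```bash
cat > m.py <<'E'
from station import get_state
s=get_state();print(round(s['t'],2),s['eef_pos'].round(4),s['ee_rot'].round(3),s['force'].round(1),s['moment'].round(3),round(s['width'],4),s['q'].round(2)[5])
E
python3 m.py
python3 -m creep '{"translation":[[0,0,0],[0,0,0]],"spin":[-0.08,0],"gripper":[0,0]}'>/dev/null; python3 m.py
python3 -m creep '{"translation":[[0,0,0],[0,0,0]],"spin":[-0.08,0],"gripper":[0,0]}'>/dev/null; python3 m.py
```

```text
33.1 [0.5954 0.0202 0.2407] [-3.136e+00 -1.000e-03 -1.422e+00] [ 2.8  0.7 14.2] [ 0.199 -1.13   0.087] 0.0134 -0.22
33.3 [0.5954 0.0202 0.2407] [-3.136e+00 -1.000e-03 -1.502e+00] [ 2.3  0.9 14.9] [ 0.243 -1.149  0.183] 0.013 -0.3
33.5 [0.5953 0.0202 0.2406] [-3.136 -0.    -1.582] [ 1.6  0.2 13.6] [ 0.201 -1.183  0.187] 0.0127 -0.38
```

```bash

python3 -m creep '{"translation":[[0.6,0,0],[0,0,0]],"spin":[-0.08,0],"gripper":[0,0]}'>/dev/null; python3 m.py
python3 -m creep '{"translation":[[0,0,0],[0,0,0]],"spin":[-0.08,0],"gripper":[0,0]}'>/dev/null; python3 m.py
python3 -m creep '{"translation":[[0,0,0],[0,0,0]],"spin":[-0.06,0],"gripper":[0,0]}'>/dev/null; python3 m.py
python3 -c "
from h import *
for c in('top','scene'):
  A=[];B=[]
  for i in range(2):
    cams.grab_frame(c)
    print(c,[(l,d['centre']) for l in('blank','key_bar') for d in nets.pinpoint(c,l)[:3] if abs(d['centre'][0]-.595)<.03])
"
```

```text
33.7 [0.5956 0.0201 0.2406] [-3.137 -0.    -1.662] [ 1.8  1.4 14. ] [ 0.274 -0.661  0.295] 0.0131 -0.45
33.9 [0.5957 0.0202 0.2406] [-3.137  0.    -1.741] [ 1.8  1.3 13.3] [ 0.252 -0.757  0.324] 0.0133 -0.53
34.1 [0.5957 0.0202 0.2406] [-3.137e+00  1.000e-03 -1.801e+00] [ 2.3 -0.3 14. ] [ 0.339 -0.704  0.392] 0.0131 -0.59
top [('blank', [0.5962, -0.0374, 0.1585])]
top [('blank', [0.5983, -0.0335, 0.158])]
scene [('blank', [0.5978, -0.0376, 0.1619]), ('key_bar', [0.5945, 0.0173, 0.2602])]
scene [('blank', [0.5967, -0.0393, 0.1624]), ('key_bar', [0.5966, -0.0337, 0.16])]
```

```bash

python3 -m creep '{"translation":[[0,0,0],[0,0,0]],"spin":[-0.05,0],"gripper":[0,0]}'>/dev/null; python3 m.py
python3 -m creep '{"translation":[[0,0,0],[0,0,0]],"spin":[-0.05,0],"gripper":[0,0]}'>/dev/null; python3 m.py
```

```text
34.9 [0.5957 0.0202 0.2406] [-3.137e+00  1.000e-03 -1.850e+00] [ 3.3  0.8 14.5] [ 0.363 -0.735  0.385] 0.0133 -0.64
35.1 [0.5957 0.0202 0.2406] [-3.137e+00  1.000e-03 -1.900e+00] [ 2.9  0.2 14.7] [ 0.363 -0.663  0.465] 0.0129 -0.69
```

```bash

python3 -m creep '{"translation":[[0,0,0],[0,0,0],[0,0,0]],"spin":[-0.06,0,0],"gripper":[0,0,0]}'>/dev/null; python3 m.py
python3 -m creep '{"translation":[[0,0,0],[0,0,0]],"spin":[0.06,0.04],"gripper":[0,0]}'>/dev/null; python3 m.py
python3 -m creep '{"translation":[[0,0,2],[0,0,2],[0,0,0]],"spin":[0.03,0,0],"gripper":[0,0,0]}'>/dev/null; python3 m.py
```

```text
35.4 [0.5957 0.0202 0.2407] [-3.137e+00  2.000e-03 -1.959e+00] [ 1.8  1.  15. ] [ 0.361 -0.675  0.417] 0.0131 -0.75
35.6 [0.5956 0.0201 0.2406] [-3.137e+00  1.000e-03 -1.857e+00] [ 2.2 -0.3 15.3] [ 0.287 -0.677  0.132] 0.0134 -0.65
35.9 [0.5945 0.0202 0.241 ] [-3.141 -0.    -1.83 ] [ 8.  -1.1 -3.2] [-0.266 -2.876  0.201] 0.0131 -0.62
```

```bash

python3 -m creep '{"translation":[[0.8,0,1],[0.5,0,2],[0,0,2],[0,0,0]],"spin":[0.03,0,0,0],"gripper":[0,0,0,0]}'>/dev/null; python3 m.py
python3 -m creep '{"translation":[[0,0,3],[0,0,3],[0,0,3],[0,0,0]],"spin":[0,0,0,0],"gripper":[0,0,0,0]}'>/dev/null; python3 m.py
python3 -m creep '{"translation":[[0,0,4],[0,0,6],[0,0,10],[0,0,0]],"spin":[0,0,0,0],"gripper":[0,0,0,0]}'>/dev/null; python3 m.py
python3 -c "
from h import *
for c in('top','scene'):
  for i in range(3):
    cams.grab_frame(c)
    print(c,[(l,d['centre']) for l in('blank','key_bar','key_tip','pinion_mouth') for d in nets.pinpoint(c,l)[:3] if abs(d['centre'][0]-.595)<.03])
"
```

```text
36.3 [0.5944 0.0202 0.2436] [ 3.138e+00 -1.000e-03 -1.801e+00] [  6.5  -2.1 -12.7] [-0.349 -2.962  0.044] 0.0132 -0.59
36.7 [0.5942 0.0201 0.2551] [ 3.139e+00 -1.000e-03 -1.800e+00] [-0.9 -0.2 -1.4] [0.063 0.014 0.021] 0.0131 -0.59
37.1 [0.5961 0.0204 0.2779] [-3.139e+00  1.000e-03 -1.800e+00] [ 0.9 -0.1 -1.5] [0.041 0.043 0.   ] 0.0129 -0.59
top [('blank', [0.5971, -0.0375, 0.1579])]
top [('blank', [0.5968, -0.0386, 0.1601])]
top [('blank', [0.597, -0.0388, 0.1603])]
scene [('blank', [0.6003, -0.039, 0.1635]), ('key_bar', [0.5939, 0.0171, 0.2949]), ('key_tip', [0.5967, 0.0192, 0.2225]), ('pinion_mouth', [0.5958, 0.0216, 0.2262]), ('pinion_mouth', [0.5962, 0.0176, 0.2003])]
scene [('blank', [0.596, -0.0381, 0.1634]), ('key_bar', [0.5965, 0.0179, 0.2958]), ('pinion_mouth', [0.5951, 0.0184, 0.1987])]
scene [('blank', [0.5977, -0.0407, 0.1641]), ('key_bar', [0.5942, 0.0189, 0.2951]), ('key_bar', [0.5934, -0.0268, -0.0003]), ('key_tip', [0.5942, 0.0178, 0.229]), ('pinion_mouth', [0.5961, 0.0173, 0.1992])]
```

```bash

python3 -m creep '{"translation":[[0,0,22],[-14,13,0],[-22,20,0],[-22,20,0],[-22,20,0],[-22,20,0],[-22,20,0],[-22,20,0]],"spin":[0.13,0.14,0.14,0.14,0.14,0.14,0.14,0.14],"gripper":[0,0,0,0,0,0,0,0]}'>/dev/null
python3 -m creep '{"translation":[[-22,20,0],[-16,16,0],[-8,8,0],[0,0,0],[0,0,0],[0,0,-40],[0,0,-40],[0,0,0]],"spin":[0.14,0.14,0.14,0.14,0.14,0.14,0.083,0],"gripper":[0,0,0,0,0,0,0,0]}'>/dev/null; python3 m.py
cat > fit.py <<'E'
from h import *
from scipy.spatial import ConvexHull
import itertools,sys
def fit(img,f,tag):
    hsv=cv2.cvtColor(img,cv2.COLOR_BGR2HSV)
    best=[]
    gray=cv2.GaussianBlur(cv2.cvtColor(img,cv2.COLOR_BGR2GRAY).astype(np.float32),(0,0),.7)
    G=np.hypot(cv2.Sobel(gray,cv2.CV_32F,1,0),cv2.Sobel(gray,cv2.CV_32F,0,1))
    C=np.array(list(itertools.product((-.023,.023),(-.064,0),(-.023,.023))))
    for p in np.arange(-.05,.26,.02):
      for y in np.arange(-.046,-.029,.002):
        for z in np.arange(.152,.168,.002):
          c,s=np.cos(p),np.sin(p)
          W=np.c_[C[:,0],c*C[:,1]-s*C[:,2],s*C[:,1]+c*C[:,2]]
          W=W+[.596,y,z]
          uv=proj(f,W);sc=0
          for a,b in((5,7),(1,5),(1,3),(3,7),(4,5),(4,6),(6,7)):pass
          t=np.linspace(.05,.95,25)[:,None]
          # top face edges: z=+ idx 1,3,5,7 ; -x side bottom edge not used
          for a,b in((1,3),(5,7),(1,5),(3,7)):
              q=(uv[a]*(1-t)+uv[b]*t).astype(np.float32)
              sc+=cv2.remap(G,q[:,:1],q[:,1:],cv2.INTER_LINEAR).mean()
          best.append((sc,p,y,z))
    best.sort(reverse=True);print(tag,np.round(best[:4],3).tolist())
for c in('top','scene'):
    f=cams.grab_frame(c);im=f['img'][:,:,::-1].copy();fit(im,f,c+' now')
    # earlier frame (c5 crops, 5x) pasted back
    c5=cv2.imread('pics/c5.png');cr=c5[:,:400] if c=='top' else c5[:,400:]
    u,v=(290,135) if c=='top' else (235,165)
    old=im.copy();old[v:v+60,u:u+80]=cv2.resize(cr,(80,60),interpolation=cv2.INTER_AREA);fit(old,f,c+' before')
E
python3 fit.py
```

```text
40.2 [0.4006 0.1951 0.2135] [3.138 0.008 0.233] [ 0.1 -1.7 -1.8] [-0.163  0.154  0.047] 0.0131 0.91
top now [[831.806, 0.01, -0.04, 0.16], [828.186, -0.05, -0.042, 0.158], [826.413, 0.03, -0.04, 0.162], [825.059, 0.03, -0.04, 0.16]]
top before [[832.597, 0.07, -0.04, 0.152], [829.136, 0.09, -0.04, 0.152], [827.669, 0.05, -0.042, 0.152], [824.657, 0.05, -0.04, 0.152]]
scene now [[631.837, -0.03, -0.04, 0.16], [628.814, -0.01, -0.04, 0.16], [626.16, 0.01, -0.04, 0.162], [624.871, -0.05, -0.04, 0.16]]
scene before [[582.921, 0.17, -0.038, 0.158], [581.916, 0.15, -0.04, 0.156], [581.678, 0.15, -0.038, 0.158], [581.165, 0.13, -0.04, 0.156]]
```

```bash

cat > sq.py <<'E'
from h import *
f=cams.grab_frame('top')
def tmpl(c,a,ss=1):
    # render socket: head ring disc r10.5 bright, square 12 dark
    h=.006;return proj(f,np.array([[c[0]+np.cos(a)*i*h-np.sin(a)*j*h,c[1]+np.sin(a)*i*h+np.cos(a)*j*h,.2] for i,j in((1,1),(-1,1),(-1,-1),(1,-1))]))
def run(im,tag):
    k=8;g=cv2.cvtColor(im,cv2.COLOR_BGR2GRAY)[150:175,295:320].astype(np.float32);out=[]
    for a in np.arange(0,np.pi/2,.05):
        b=-9
        for x in np.arange(.593,.600,.0007):
            for y in np.arange(.016,.0235,.0007):
                M=np.zeros((25*k,25*k),np.float32);W=M.copy()
                th=np.linspace(0,6.28,40);ci=proj(f,np.c_[x+.0105*np.cos(th),y+.0105*np.sin(th),0*th+.2])
                o=lambda p:np.round((p-[295,150]+.5)*k).astype(np.int32)
                cv2.fillPoly(W,[o(ci)],1);M=W.copy();cv2.fillPoly(M,[o(tmpl((x,y),a))],0)
                M=cv2.resize(M,(25,25),interpolation=cv2.INTER_AREA);W=cv2.resize(W,(25,25),interpolation=cv2.INTER_AREA)>.7
                r=np.corrcoef(M[W],g[W])[0,1];b=max(b,r)
        out.append((round(float(b),3),round(float(-a+np.pi/2),2)))
    out.sort(reverse=True);print(tag,'(corr, q mod 1.571)',out[:6],out[-2:])
run(cv2.imread('pics/top0.png'),'start');run(f['img'][:,:,::-1].copy(),'now')
E
python3 sq.py
```

```text
start (corr, q mod 1.571) [(0.65, 0.32), (0.632, 0.52), (0.63, 0.37), (0.627, 0.22), (0.624, 0.27), (0.622, 0.47)] [(0.56, 1.52), (0.557, 1.57)]
now (corr, q mod 1.571) [(0.738, 1.47), (0.735, 1.42), (0.729, 1.52), (0.729, 1.37), (0.728, 0.02), (0.724, 0.07)] [(0.553, 0.77), (0.549, 0.62)]
```

The fits show that the blank straightened (tail sag 0.15 rad down to about 0) and that the socket turned to roughly 1.5–1.6. Now I return the key.

```bash
python3 m.py
python3 -m creep '{"translation":[[0,0,-30],[0,0,-30],[0,0,-20],[0,0,-8],[0,0,0],[0,0,0]],"spin":[0,0,0,0,0,0],"gripper":[0,0,0,0,0,0]}'>/dev/null; python3 m.py
python3 -c "
from h import *
for c in('top','scene'):
  for i in range(3):
    cams.grab_frame(c)
    print(c,[(l,d['centre']) for l in('key_bar','key_tip','hole1') for d in nets.pinpoint(c,l)[:4] if np.hypot(d['centre'][0]-.404,d['centre'][1]-.197)<.025])
"
```

```text
40.35 [0.4043 0.1979 0.2197] [-3.141e+00 -2.000e-03  2.310e-01] [ 0.4  0.4 -0.9] [-0.068  0.066 -0.012] 0.0133 0.91
40.95 [0.4043 0.1983 0.1315] [-3.14e+00 -2.00e-03  2.33e-01] [ 0.3 -0.2 -1.9] [-0.078  0.094  0.027] 0.0132 0.91
top [('hole1', [0.4038, 0.1998, 0.0527])]
top [('key_bar', [0.4025, 0.1958, 0.0009]), ('hole1', [0.4037, 0.2004, 0.0514])]
top [('hole1', [0.4039, 0.2024, 0.0517])]
scene [('key_bar', [0.4048, 0.1956, 0.1482]), ('key_tip', [0.4054, 0.2023, 0.0771]), ('hole1', [0.3992, 0.1983, 0.0489])]
scene [('key_bar', [0.4009, 0.1973, 0.1486]), ('key_tip', [0.4012, 0.1981, 0.0771]), ('hole1', [0.405, 0.1985, 0.0803])]
scene [('key_bar', [0.4041, 0.1934, 0.1474]), ('key_tip', [0.4022, 0.1973, 0.0799]), ('hole1', [0.4009, 0.2003, 0.0502])]
```

```bash

python3 -m creep '{"translation":[[0,-0.6,-12],[0,0,-8],[0,0,-5],[0,0,-4],[0,0,-3],[0,0,0]],"spin":[0,0,0,0,0,0],"gripper":[0,0,0,0,0,0]}'>/dev/null; python3 m.py
python3 -m creep '{"translation":[[0,0,-4],[0,0,-4],[0,0,-4],[0,0,0]],"spin":[0,0,0,0],"gripper":[0,0,0,0]}'>/dev/null; python3 m.py
```

```text
42.75 [0.4032 0.1967 0.0975] [3.141 0.    0.233] [-0.9  0.5 -1.8] [0.024 0.087 0.007] 0.0132 0.91
43.15 [0.4032 0.1967 0.0852] [3.141 0.    0.233] [ 1.2 -0.4 -2.2] [ 0.083 -0.04   0.056] 0.0134 0.91
```

```bash

python3 -m creep '{"translation":[[0.6,0.3,-3],[0,0,-3],[0,0,-3],[0,0,-3],[0,0,0]],"spin":[0,0,0,0,0],"gripper":[0,0,0,0,0]}'>/dev/null; python3 m.py
python3 -m creep '{"translation":[[0,0,-3],[0,0,-2],[0,0,-2],[0,0,0]],"spin":[0,0,0,0],"gripper":[0,0,0,0]}'>/dev/null; python3 m.py
```

```text
43.65 [0.4036 0.1968 0.0733] [3.141e+00 1.000e-03 2.330e-01] [-0.9  0.4 -0.7] [-0.045  0.082  0.021] 0.0129 0.91
44.05 [0.4037 0.1969 0.0665] [3.141 0.    0.233] [-0.2 -1.  -1.4] [-0.125  0.143  0.053] 0.013 0.91
```

```bash

python3 -m creep '{"translation":[[0,0,-1],[0,0,-1],[0,0,-1],[0,0,0]],"spin":[0,0,0,0],"gripper":[0,0,0,0]}'>/dev/null; python3 m.py
python3 -m creep '{"translation":[[0,0,-1],[0,0,-1],[0,0,0]],"spin":[0,0,0],"gripper":[0,0,0]}'>/dev/null; python3 m.py
```

```text
44.45 [0.4047 0.1976 0.0646] [-3.141e+00 -2.000e-03  2.340e-01] [-0.8 -0.8  6.4] [-0.388  0.48   0.047] 0.0131 0.91
44.75 [0.406  0.1984 0.0643] [-3.14  -0.005  0.235] [-1.7 -2.5 23. ] [-1.288  0.999  0.019] 0.0135 0.91
```

```bash

python3 -m creep '{"translation":[[0,0,2],[0,0,2],[0,0,0],[0,0,0],[0,0,0],[0,0,0]],"spin":[0,0,0,0,0,0],"gripper":[0,0,0.35,0.35,0.35,0.35]}'; python3 m.py
python3 -m creep '{"translation":[[0,0,5],[0,0,10],[0,0,20],[0,0,35],[0,0,40],[0,0,40],[0,0,0]],"spin":[0,0,0,0,0,0,0],"gripper":[0.35,0.35,0.35,0.35,0.35,0.35,0.35]}'>/dev/null; python3 m.py
python3 -c "
from h import *
for c in('top','scene'):
  for i in range(3):
    cams.grab_frame(c)
    print(c,[(l,d['centre']) for l in('key_bar','socket_wrench','knockout_bar','blank') for d in nets.pinpoint(c,l)[:4] if d['centre'][1]>-.1])
"; python3 fit.py
```

```text
t: 45.35
eef_pos: [0.4038, 0.197, 0.0656]
ee_rot: [3.141, 0.0, 0.233]
force: [0.2, -1.0, 1.4]
width: 0.0301
gripper_force: 0.0
45.35 [0.4038 0.197  0.0656] [3.141 0.    0.233] [ 0.2 -1.   1.4] [-0.042  0.092  0.044] 0.0301 0.91
46.05 [0.4063 0.1989 0.2223] [-3.137 -0.009  0.234] [-0.1  1.3  0.1] [-0.039  0.11   0.043] 0.0308 0.91
top [('key_bar', [0.4046, 0.1985, 0.0862]), ('blank', [0.5966, -0.0371, 0.1616])]
top [('key_bar', [0.4046, 0.1987, 0.0815]), ('knockout_bar', [0.3855, -0.053, -0.0041]), ('blank', [0.5992, -0.039, 0.1629])]
top [('key_bar', [0.4006, 0.1953, 0.0014]), ('key_bar', [0.4042, 0.2001, 0.0855]), ('socket_wrench', [0.5957, 0.019, 0.1974]), ('socket_wrench', [0.3938, 0.2511, 0.0485]), ('blank', [0.6013, -0.0376, 0.1625]), ('blank', [0.3927, 0.2504, 0.0515])]
scene [('key_bar', [0.4042, 0.1939, 0.0839]), ('socket_wrench', [0.3932, 0.2517, 0.05]), ('socket_wrench', [0.3942, 0.2553, 0.0099]), ('knockout_bar', [0.3934, 0.2529, 0.0492]), ('knockout_bar', [0.5931, 0.017, 0.1995])]
scene [('key_bar', [0.4035, 0.197, 0.0833]), ('socket_wrench', [0.3928, 0.254, 0.0113]), ('s
[... 171 characters left out ...]
_bar', [0.4061, 0.1954, 0.084]), ('socket_wrench', [0.3946, 0.2559, 0.0104]), ('knockout_bar', [0.4153, 0.1426, 0.0499]), ('blank', [0.6001, -0.0394, 0.1605])]
top now [[833.72, 0.01, -0.04, 0.16], [829.813, -0.05, -0.042, 0.158], [828.04, 0.03, -0.04, 0.162], [826.712, 0.03, -0.04, 0.16]]
top before [[832.597, 0.07, -0.04, 0.152], [829.136, 0.09, -0.04, 0.152], [827.669, 0.05, -0.042, 0.152], [824.657, 0.05, -0.04, 0.152]]
scene now [[633.938, -0.03, -0.04, 0.16], [631.4, -0.01, -0.04, 0.16], [627.881, 0.01, -0.04, 0.162], [626.262, -0.05, -0.04, 0.16]]
scene before [[582.921, 0.17, -0.038, 0.158], [581.916, 0.15, -0.04, 0.156], [581.678, 0.15, -0.038, 0.158], [581.165, 0.13, -0.04, 0.156]]
```

Key bar at z ≈ 0.084, fully down; the blank is straight; the robot is clear of everything.

```bash
python3 -c "
from station import arm
print(arm.job_done())"
```

```text
the job is handed in; nothing more can be done
None
```

I handed the job in at about 47 s: the blank is clamped straight in the chuck and the key is back fully down in its hole, but the key met a firm stop in the socket about 11–12 mm down by my measurements, not 14, and the final socket turn (about 1.5–1.6) is only a rough camera estimate, with a turning torque of 0.42–0.47 N m at the end.

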